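# Start the vacuum packer's warm-up run

## Robot

A 7-joint arm with a two-finger parallel gripper is mounted at the origin on the work surface. World frame = base frame: x ahead of the robot, y to its left, z up, the work surface at z = 0. Lengths are in m, angles in rad, forces in N, time in s.
With the tool pointing down it reaches from about 0.35 to 0.9 m from the base axis. Payload 8.1 kg.
Tool frame: the origin (TCP) lies midway between the tips of the shut fingers; the grasp point (between the pads) lies 19 mm behind it; z points along the fingers, y is the line along which they close (so a half turn about z gives the same grasp; the last joint's range is limited). The gripper opens to 92 mm and grips with 3 to 60 N. Pads are 19 mm wide; open, the fingers measure 130 mm over their backs; the gripper's body (75 mm by 190 mm) begins 47 mm behind the grasp point.
Start: joints at [1.021, 0.434, 0.025, 1.573, -0.012, 1.134, -0.075], TCP at [0.27, -0.564, 0.187] pointing down, gripper open.
Joint ranges: [-2.62, 2.62], [-0.44, 2.09], [-1.27, 1.32], [0.08, 2.57], [-1.32, 4.46], [0.12, 2], [-2.74, 2.74]. Speed limits (rad/s): [2.22, 2.22, 3.01, 3.01, 3.14, 3.14, 3.14].

## Interface

Orientations are given as a rotation vector (axis times angle).
In Python, from cell import observe, cams, job gives the robot as it stands. The module is installed in compiled form; this text tells all that it offers.
- The arm moves only by the tool step_arm, never from a script. Its argument "steps" is a list of rows, each a list of 6 numbers: the shift along the world's x, y, z in mm, then the turn, a rotation vector about the world's x, y, z in rad. In form: [[dx, dy, dz, rx, ry, rz], ...]. A call has 1 to 20 rows; each row shifts and turns the commanded pose from where the row before left it; what a row does not reach is not made up. A row lasts 1/12 s, in which the tool goes at most 41.7 mm and 7.16 degrees, less where a joint would pass 70% of its speed; a pose out of reach is approached as far as the arm can. A call with a gripper value outside its range is refused whole. "gripper" is the opening, from 0 (shut) to 1 (fully open), set as the call begins (left out, the last holds). The fingers move at their own pace and stop on an object; "force" is the grip in N (left out, the last holds). Time passes only in rows, so rows that do not move let the fingers close. It gives the time, the measured TCP pose, the force, the opening and the grip force at its end, in the units of the state.
- observe(): the state, without advancing time (a new reading comes with each control period).
- cams.get_image(name): name is "scene" or "top" or "wrist"; returns the picture (420x560x3 uint8, red, green, blue); there is no depth.
- cams.get_calibration(name): a dict with "fov_y" (degrees; the focal length in pixels is half the picture's height over the tangent of half this angle, whatever the lens; pixels are square), "cx", "cy" (the principal point, pixels), "world_to_cam" (4x4, takes a point from world to camera coordinates). Camera axes: x right, y up, looking along -z (the intrinsics and any distortion apply to the point x, -y, -z); pixel columns grow to the right and rows downward; lengths in m; the calibration is good to about 2 mm. A picture is of the moment at which its call begins: read the wrist's pose just before it. get_calibration takes no time and is no camera call; for the wrist camera it gives the pose at the moment of the call.
- job.sign_off(): hands the job in; it is judged then, once.
The state is a dict: "clock": time; "joints": joint angles; "dq": joint speeds; "joint_efforts": joint torques, N m; "position": TCP position; "ee_rot": TCP orientation; "force": force on the tool from outside, world axes, zero at the start; "ft_torque": the same for the moment, N m; "width": opening from 0.0 (shut) to 1.0 (fully open); "gripper_force": force on a finger pad.
Only numpy, scipy, OpenCV 4.12 (cv2) and the standard library are available. Lean on these libraries where they do the work, as an engineer would, in place of code of your own. Each camera call takes 0.05 s, during which the arm holds its last target. There are 200 camera calls.

## Task

Start the morning warm-up run of the table-top vacuum packer with its chamber empty: switch it on by pressing down the raised far end of the rocker switch at the right of its sloping panel, then press the round pump key and let it come up again, without pressing the two square keys. Then push the open clear lid down with the closed fingers until it lies fully on its seal, and finish while still holding it down there (the pump needs it held; it springs up if let go). Work only by pressing with the fingertips: do not grip or lift anything, and leave the jar, the cake ring and the tart where they stand.

Things in the scene. Friction and masses are not known exactly. Their poses are not given: they have to be found in the camera images.
- packer: Table-top chamber vacuum packer, steel, fixed: 420 mm deep (x), 330 mm wide (y). Origin: centre of its underside on the counter; x points from its front (robot side) to its back (hinge), y to the left as the robot sees it, z up. Deck 160 mm high with an open well 215 x 260 mm and a rubber seal. Its front 125 mm is the sloping panel.
- panel (a point): Middle of the flat panel face, 137 mm above the counter. The face slopes up at 20 deg towards the back, from 114 mm high at the front edge to 160 mm at the deck: straight into it is down and 20 deg towards the packer's +x. On it from left (+y) to right: round gauge (8 mm proud), three white keys in a row with a flat display above, black rocker switch.
- rocker_end (a point): Pressing point on the rocker's raised far end (lid side, small white bar), 13 mm from its middle. Rocker: 29 mm long up the slope, 25 mm wide, shallow V: off, its near half is level with the panel, 4 mm proud, and the far half rises to 9 mm; on, the reverse. Press with the fingertip's middle here or up to 4 mm further up the slope, so that it stays off the near half; goes down 5 mm.
- rocker (a joint): Rocker switch: 0 = off (as at the start), 0.36 rad = fully on; counts as on above 0.27. Takes about 3 N at its end, no spring: it stays where it is left.
- key_pump_top (a point): Centre of the top of the pump key: the larger, round one (26 mm across), the right-hand one of the three keys, 73 mm left of the rocker. Top 8 mm proud of the panel.
- key_pump (a joint): Pump key, slides straight into the panel: 0 = up, 0.004 m = fully in; counts as pressed above 0.0028. Spring: starts to move at 2 N, 4.5 N fully in; springs back up.
- key_b_top (a point): Centre of the top of the middle key, square, 16 mm, 47 mm left of the pump key. Not to be pressed.
- key_b (a joint): Middle square key: 0 = up, 0.004 m = fully in; same spring as the pump key.
- key_a_top (a point): Centre of the top of the left key, square, 16 mm, 47 mm left of the middle key. Not to be pressed.
- key_a (a joint): Left square key: 0 = up, 0.004 m = fully in; same spring as the pump key.
- lid_lip (a point): Pressing point: middle of the top of the grey grip strip along the lid's front edge (strip 22 mm deep, 306 mm wide, 22 mm thick). It lies 269 mm in front of and 22 mm above the hinge line (in the lid's own frame); 187 mm above the counter when the lid is shut. Behind it the lid is an 18 mm clear plate with aluminium edges.
- lid: The lid. Origin: middle of the underside of the front strip; shut, its axes are the packer's; z leans from vertical by the opening angle: 0 = fully down on the seal, starts at 0.28 to 0.52 rad. Hinge line along y, 269 mm behind this origin (190 behind the packer's), 165 mm up. Friction holds it till pushed; a spring lifts it: shutting takes up to 9 N at the strip; let go, it rises.
- jar: Amber jar with brass cap, 72 mm across, 105 mm high, loose on the counter beside the packer; origin at the centre of its underside. Not to be moved.
- cake_ring: Steel cake ring, 90 mm across, 50 mm high, loose on the counter beside the packer; origin at the centre of its underside. Not to be moved.
- tart: Tart on a round gold card 116 mm across, 45 mm high in all, loose on the counter beside the packer; origin at the centre of its underside. Not to be moved.

How it is judged:
By the outcome, as a careful person would: the job done as asked, in the order asked, and still so for the second after the job is handed in, while the arm keeps its last pose, push and grip.
It also fails if it takes over 45 s, if anything falls off the work surface, if the arm or the gripper's body presses on something with over 40 N, if the wrist force passes 120 N, or if a joint passes its speed limit or range.

## Working session

There is one attempt and no reset: what is moved stays moved. The work goes in short steps, Python scripts to look and compute and a tool call to move; the robot and the scene stay as the last step left them, time stands still between calls to the robot, and variables do not carry over. Pictures are saved under pics/ and viewed, at most 10 in all, crops included, and the job is handed in when it is done.

Besides the shell and the picture viewer there is one more tool, called after "Call:" in YAML: its name, and indented under it one key for each argument. step_arm: Moves the arm, as the interface text tells. Its arguments: {"type":"object","properties":{"steps":{"type":"array","items":{"type":"array","items":{"type":"number"}}},"gripper":{"type":"number"},"force":{"type":"number"}},"required":["steps"]}

```bash
mkdir -p pics
python3 - <<'E'
from cell import observe,cams
import cv2,numpy as np
for n in("scene","top"):
    cv2.imwrite(f"pics/{n}0.png",cams.get_image(n)[:,:,::-1])
    c=cams.get_calibration(n);print(n,{k:(np.round(v,4).tolist() if hasattr(v,'__len__') and not isinstance(v,str) else v) for k,v in c.items()})
s=observe();print(s)
E
```

```text
scene {'fov_y': 45.59034187174949, 'cx': 282.13419850108824, 'cy': 206.71061936462954, 'world_to_cam': [[0.4067, 0.9135, -0.0102, -0.2385], [-0.8202, 0.3701, 0.4362, 0.4076], [0.4023, -0.169, 0.8998, -1.6377], [0.0, 0.0, 0.0, 1.0]]}
top {'fov_y': 47.84136011158317, 'cx': 279.2559497057198, 'cy': 206.56662448469226, 'world_to_cam': [[0.0084, -0.9999, -0.008, 0.0292], [0.982, 0.0067, 0.1886, -0.5892], [-0.1886, -0.0094, 0.982, -1.1984], [0.0, 0.0, 0.0, 1.0]]}
{'clock': 0.1, 'joints': array([ 1.02139906,  0.43517712,  0.02497397,  1.57397741, -0.01156227,
        1.13407391, -0.075072  ]), 'dq': array([-0.00050245, -0.00011527, -0.0006023 , -0.00305026, -0.00119056,
        0.00075363, -0.00093609]), 'joint_efforts': array([ 2.66758369e-03, -6.69128180e+01,  9.87446085e-01, -3.15147507e+01,
       -6.06045476e-02,  3.74038378e-02,  1.42745259e-05]), 'position': array([ 0.26975393, -0.5632003 ,  0.18631986]), 'ee_rot': array([-3.06216050e+00, -6.95653479e-01,  7.74731037e-04]), 'force': array([-0.3943174 ,  0.3893503 , -0.57290483]), 'ft_torque': array([-0.02665932, -0.03475127, -0.07369693]), 'gripper_force': 0.0, 'width': 1.0008165056988014}
```

View pics/scene0.png

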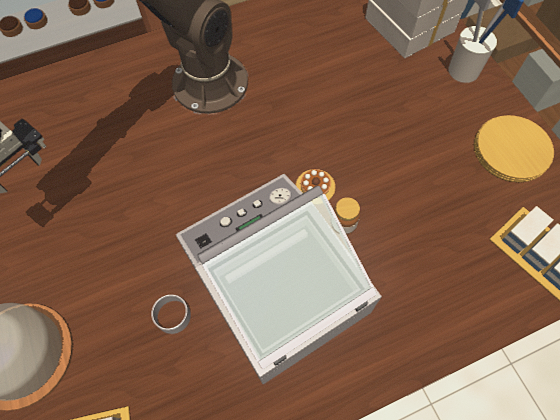

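View pics/top0.png

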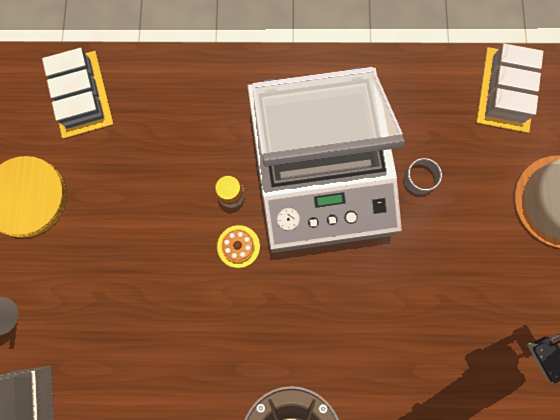

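The scene view shows the rocker near (204,241), the pump key at (225,221), the square keys at (242,212) and (257,203), and the open lid. The top view shows the rocker at (379,205), the pump key at (351,217), the square keys at (332,220) and (313,223), and the lid strip from (265,157) to (402,140). Next I'll zoom in and triangulate.

```bash
cat > h.py <<'E'
import numpy as np,cv2
from cell import cams,observe
def ray(c,uv):
    f=210/np.tan(np.radians(c["fov_y"])/2);M=np.array(c["world_to_cam"]);R=M[:3,:3]
    d=R.T@np.array([(uv[0]-c["cx"])/f,-(uv[1]-c["cy"])/f,-1.]);return -R.T@M[:3,3],d/np.linalg.norm(d)
def tri(obs):
    A=np.zeros((3,3));b=np.zeros(3);rs=[ray(c,p) for c,p in obs]
    for o,d in rs:
        P=np.eye(3)-np.outer(d,d);A+=P;b+=P@o
    x=np.linalg.solve(A,b);return x,[np.linalg.norm((np.eye(3)-np.outer(d,d))@(x-o))*1e3 for o,d in rs]
def proj(c,p):
    f=210/np.tan(np.radians(c["fov_y"])/2);M=np.array(c["world_to_cam"]);q=M[:3,:3]@p+M[:3,3]
    return c["cx"]+f*q[0]/-q[2],c["cy"]-f*q[1]/-q[2]
E
python3 - <<'E'
from h import *
t=cv2.imread("pics/top0.png");s=cv2.imread("pics/scene0.png")
a=cv2.resize(t[130:255,250:410],None,fx=5,fy=5,interpolation=cv2.INTER_CUBIC)[:600]
cv2.imwrite("pics/topc.png",a)
cv2.imwrite("pics/scc.png",cv2.resize(s[170:290,170:330],None,fx=5,fy=5,interpolation=cv2.INTER_CUBIC))
C={n:cams.get_calibration(n) for n in("top","scene")};print([k for k in C["top"]])
for n,tp,sp in [("rock",(379,205),(204,241)),("pump",(351,217),(225,221)),("b",(332,220),(242,212)),("a",(313,223),(257,203)),("gauge",(288,219),(280,196))]:
    x,e=tri([(C["top"],tp),(C["scene"],sp)]);print(n,x.round(4),np.round(e,1))
E
```

```text
['fov_y', 'cx', 'cy', 'world_to_cam']
rock [ 0.5795 -0.2111  0.1383] [2.5 2.5]
pump [ 0.5492 -0.1427  0.1357] [1.6 1.6]
b [ 0.5421 -0.0948  0.1336] [2.9 2.9]
a [ 0.5341 -0.0488  0.1329] [2. 2.]
gauge [0.5428 0.0129 0.1384] [1.9 1.9]
```

View pics/topc.png

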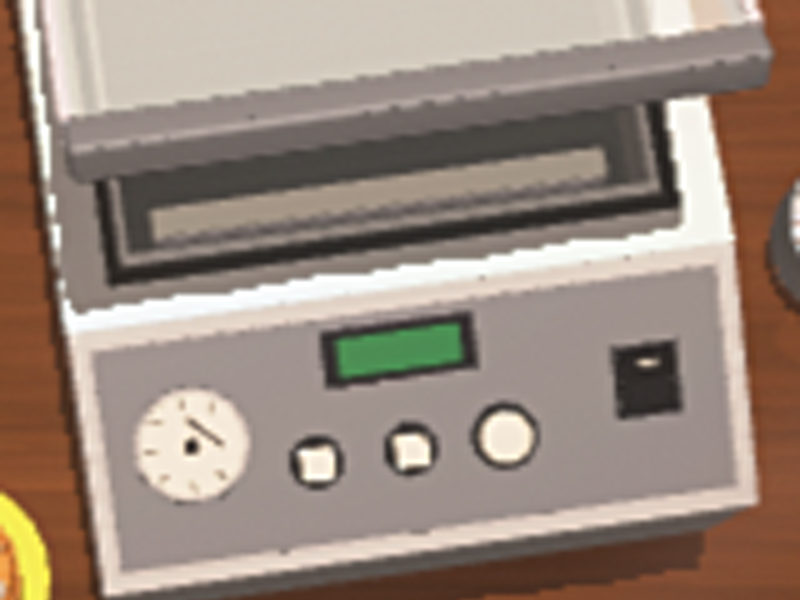

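View pics/scc.png

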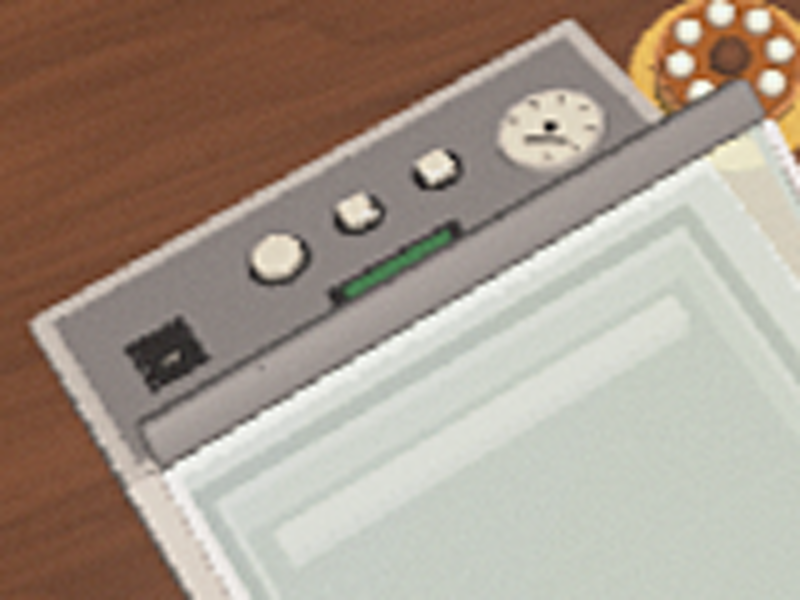

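The crops show, in crop pixels:

| Feature | Top crop | Scene crop |
|---|---|---|
| White rocker bar | (650,362) | (174,355) |
| Pump key | (505,435) | (278,257) |
| Key b | (412,450) | (357,212) |
| Key a | (318,463) | (436,168) |
| Strip's top front edge | (75,155)–(770,60) | (745,80)–(140,425) |

Run:
```python
from h import *
from scipy.spatial.transform import Rotation as R
C={n:cams.get_calibration(n) for n in("top","scene")}
T=lambda p:((p[0]+.5)/5-.5+250,(p[1]+.5)/5-.5+130)
S=lambda p:((p[0]+.5)/5-.5+170,(p[1]+.5)/5-.5+170)
P={}
for n,tp,sp in [("bar",(650,362),(174,355)),("pump",(505,435),(278,257)),("b",(412,450),(357,212)),("a",(318,463),(436,168)),("gauge",(191,446),(550,127)),("lipL",(75,155),(745,80)),("lipR",(770,60),(140,425)),("dispL",(325,387),(452,224)),("panFL",(108,592),(570,20)),]:
    P[n],e=tri([(C["top"],T(tp)),(C["scene"],S(sp))]);print(n,P[n].round(4),np.round(e,1))
# ray-plane check: plane heights by text
d=P["a"]-P["pump"];print("key row len",np.linalg.norm(d),"yaw",np.arctan2(-d[0],d[1]))
l=P["lipL"]-P["lipR"];print("lip len",np.linalg.norm(l),"yaw",np.arctan2(-l[0],l[1]))
print("bar-pump",(P["bar"]-P["pump"]).round(4))
s=observe();r=R.from_rotvec(s["ee_rot"]).as_matrix();print(r.round(3))
```

```text
bar [ 0.5845 -0.2101  0.1511] [2.7 2.7]
pump [ 0.5499 -0.1419  0.1366] [1.2 1.2]
b [ 0.5424 -0.096   0.1354] [1.5 1.5]
a [ 0.5357 -0.0495  0.1352] [1.7 1.7]
gauge [0.5422 0.0128 0.1434] [1.2 1.2]
lipL [0.639  0.0656 0.3176] [2.6 2.6]
lipR [ 0.6823 -0.2326  0.3178] [1.1 1.1]
dispL [ 0.5721 -0.054   0.1421] [0.3 0.3]
panFL [0.4734 0.0539 0.1149] [1.8 1.8]
key row len 0.09359634183698394 yaw 0.15283178733669148
lip len 0.3013719029432938 yaw 0.1442098851144824
bar-pump [ 0.0346 -0.0681  0.0146]
[[ 0.902  0.432 -0.001]
 [ 0.432 -0.902  0.001]
 [-0.    -0.001 -1.   ]]
```

Call:
step_arm:
  steps:
    - [0, 0, 35, 0, 0, 0]
    - [0, 0, 35, 0, 0, -0.1]
    - [20, 28, 18, 0, 0, -0.1]
    - [20, 30, 4, 0, 0, -0.098]
    - [20, 30, 0, 0.017, -0.115, 0]
    - [20, 30, 0, 0.017, -0.115, 0]
    - [20, 30, 0, 0.018, -0.115, 0]
    - [20, 30, 0, 0, 0, 0]
    - [20, 30, 0, 0, 0, 0]
    - [20, 30, 0, 0, 0, 0]
    - [20, 30, 0, 0, 0, 0]
    - [20, 30, 0, 0, 0, 0]
    - [20, 30, 0, 0, 0, 0]
    - [18, 30, 0, 0, 0, 0]
    - [10, 22, 0, 0, 0, 0]
    - [0, 0, 0, 0, 0, 0]
    - [0, 0, 0, 0, 0, 0]
  gripper: 0
  force: 10

```text
clock: 1.52
position: [0.5182, -0.1819, 0.2788]
ee_rot: [-3.059, -0.233, -0.538]
force: [-0.0, -0.5, -0.8]
width: 0.004
gripper_force: 0.0
```

```bash
cat >> h.py <<'E'
from scipy.spatial.transform import Rotation as R
def st():
    s=observe();r=R.from_rotvec(s["ee_rot"]).as_matrix()
    print("t",round(s["clock"],2),"pos",s["position"].round(4),"F",s["force"].round(2),"w",round(float(s["width"]),3));print(r.round(3));return s,r
def save(n,img):cv2.imwrite(f"pics/{n}.png",img[:,:,::-1])
E
python3 - <<'E'
from h import *
import pickle
st();c=cams.get_calibration("wrist");i=cams.get_image("wrist");save("w1",i);pickle.dump(c,open("w1.pkl","wb"));print(c)
E
```

```text
t 1.52 pos [ 0.5182 -0.1819  0.2788] F [-0.03 -0.53 -0.79] w 0.004
[[ 0.929  0.152  0.337]
 [ 0.142 -0.988  0.052]
 [ 0.341 -0.001 -0.94 ]]
{'fov_y': 58.26968270032854, 'cx': 279.116042052344, 'cy': 209.19231125399662, 'world_to_cam': array([[ 1.51017980e-01, -9.88530796e-01, -6.59604744e-04,
        -2.57885520e-01],
       [ 9.85750677e-01,  1.50543184e-01,  7.50490036e-02,
        -5.20905732e-01],
       [-7.40889523e-02, -1.19839547e-02,  9.97179629e-01,
        -4.50904657e-01],
       [ 0.00000000e+00,  0.00000000e+00,  0.00000000e+00,
         1.00000000e+00]])}
```

View pics/w1.png

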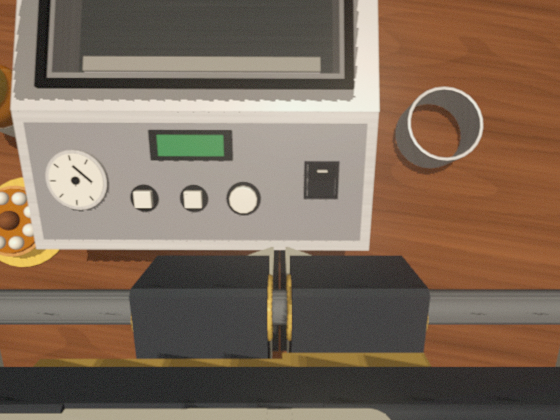

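The wrist view shows the white bar at (322,171), the rocker bezel from (305,161) to (339,199), the pump key at (243,199) and the square keys at (193,199) and (143,199). The panel is square to the tool.

Run:
```python
from h import *
import pickle
W=pickle.load(open("w1.pkl","rb"));C={n:cams.get_calibration(n) for n in("top","scene")}
T=lambda p:(C["top"],((p[0]+.5)/5-.5+250,(p[1]+.5)/5-.5+130))
S=lambda p:(C["scene"],((p[0]+.5)/5-.5+170,(p[1]+.5)/5-.5+170))
g=cv2.imread("pics/w1.png",0)
_,b=cv2.threshold(g[150:245,110:350],200,255,0)
n,_,stt,ce=cv2.connectedComponentsWithStats(b)
for q in range(1,n):
    if stt[q,4]>5:print(stt[q],(ce[q]+[110,150]).round(1))
print(g[155:205,313].tolist());print(g[180,298:346].tolist())
yaw=.150;px=np.array([np.cos(yaw),np.sin(yaw),0]);py=np.array([-px[1],px[0],0]);n=-np.sin(.349)*px+[0,0,np.cos(.349)];u=np.cos(.349)*px+[0,0,np.sin(.349)]
o=np.array([.7058,-.0772,0]);m=o-.1475*px+[0,0,.137]
def on(c,uv,h):
    a,d=ray(c,uv);return a+d*(((m+h*n-a)@n)/(d@n))
for nm,w,t,s,h in [("bar",(322,171.5),(650,362),(174,355),.007),("rockmid",(322,180),(648,378),(167,354),.004),("pump",(243,199),(505,435),(278,257),.008),("b",(193,199),(412,450),(357,212),.008),("a",(143,199),(318,463),(436,168),.008)]:
    x,e=tri([(W,w),T(t),S(s)])
    f=lambda p:(np.array([(p-m)@u,(p-m)@py,(p-m)@n])*1e3).round(1)
    print(nm,"tri uyn",f(x),np.round(e,1),"plane w/t/s",*[f(on(c,p,h))[:2] for c,p in((W,w),T(t),S(s))])
```

```text
[120  37  26  26 535] [242.6 199.4]
[ 24  41  17  17 262] [142.  199.3]
[ 74  42  17  16 260] [192.3 199.4]
[  0  90 240   5 972] [224.7 242.4]
[164, 165, 164, 164, 163, 152, 107, 69, 62, 67, 66, 61, 68, 61, 65, 65, 62, 64, 63, 64, 63, 63, 67, 66, 60, 65, 60, 65, 65, 64, 69, 62, 68, 65, 68, 66, 64, 66, 68, 65, 66, 64, 63, 88, 131, 160, 161, 161, 161, 162]
[161, 161, 163, 163, 159, 144, 94, 69, 94, 115, 89, 70, 69, 66, 64, 65, 61, 66, 67, 68, 62, 62, 57, 63, 70, 64, 63, 61, 65, 61, 64, 65, 60, 66, 62, 64, 78, 84, 71, 70, 117, 153, 161, 163, 161, 163, 160, 164]
bar tri uyn [  11.6 -113.6   10.2] [0.8 2.3 3. ] plane w/t/s [  10.6 -114.6] [  10.3 -116.6] [  10.3 -110.6]
rockmid tri uyn [   2.1 -114.6    2.7] [0.8 1.2 2. ] plane w/t/s [   2.  -115.2] [   2.  -115.5] [   4.5 -113. ]
pump tri uyn [-15.8 -40.9   4.8] [0.5 1.  1.5] plane w/t/s [-15.3 -41.7] [-15.4 -41.4] [-12.  -40.1]
b tri uyn [-16.4   5.8   4.3] [0.1 1.5 1.5] plane w/t/s [-15.3   4.9] [-16.3   5. ] [-11.9   6.3]
a tri uyn [-16.3  52.9   4. ] [0.2 1.7 1.7] plane w/t/s [-15.4  51.5] [-16.1  51.7] [-11.3  53.2]
```

Call:
step_arm:
  steps:
    - [16, -7.5, -27, 0, 0, 0]
    - [16, -7.5, -27, 0, 0, 0]
    - [16, -7.5, -27, 0, 0, 0]
    - [16, -7.5, -27, 0, 0, 0]
    - [2.7, 0.4, -7.5, 0, 0, 0]
    - [2.7, 0.4, -7.5, 0, 0, 0]
    - [0, 0, 0, 0, 0, 0]
    - [0, 0, 0, 0, 0, 0]

```text
clock: 2.23
position: [0.5871, -0.2132, 0.1569]
ee_rot: [-3.06, -0.227, -0.54]
force: [-0.1, -0.8, 0.4]
width: 0.005
gripper_force: 0.0
```

```bash
cat >> h.py <<'E'
yaw=.150;px=np.array([np.cos(yaw),np.sin(yaw),0]);py=np.array([-px[1],px[0],0]);n_=-np.sin(.349)*px+[0,0,np.cos(.349)];u_=np.cos(.349)*px+[0,0,np.sin(.349)]
o=np.array([.7058,-.0772,0]);m=o-.1475*px+[0,0,.137]
def uyn(p):return (np.array([(p-m)@u_,(p-m)@py,(p-m)@n_])*1e3).round(1)
E
python3 - <<'E'
from h import *
s,r=st();print(uyn(s["position"]), "Fn",s["force"]@n_)
E
```

```text
t 2.23 pos [ 0.5871 -0.2132  0.1569] F [-0.08 -0.78  0.36] w 0.005
[[ 0.929  0.148  0.338]
 [ 0.139 -0.989  0.05 ]
 [ 0.342  0.    -0.94 ]]
[  16.  -116.7   15.3] Fn 0.40776353377768126
```

Call:
step_arm:
  steps:
    - [0.5, 2, 0, 0, 0, 0]
    - [1, 0.2, -2.8, 0, 0, 0]
    - [1, 0.2, -2.8, 0, 0, 0]
    - [0.7, 0.1, -1.9, 0, 0, 0]
    - [0, 0, 0, 0, 0, 0]

```text
clock: 2.65
position: [0.5905, -0.2102, 0.1484]
ee_rot: [-3.06, -0.228, -0.539]
force: [0.2, -0.5, -0.2]
width: 0.002
gripper_force: 0.0
```

Call:
step_arm:
  steps:
    - [0.7, 0.1, -1.9, 0, 0, 0]
    - [0, 0, 0, 0, 0, 0]

```text
clock: 2.82
position: [0.5912, -0.2102, 0.1463]
ee_rot: [-3.06, -0.228, -0.539]
force: [0.1, -0.7, -0.6]
width: -0.001
gripper_force: 0.0
```

Call:
step_arm:
  steps:
    - [0.7, 0.1, -1.9, 0, 0, 0]
    - [0, 0, 0, 0, 0, 0]

```text
clock: 2.98
position: [0.592, -0.2101, 0.1444]
ee_rot: [-3.06, -0.228, -0.539]
force: [-0.2, -0.3, 0.5]
width: 0.004
gripper_force: 0.0
```

Call:
step_arm:
  steps:
    - [0.7, 0.1, -1.9, 0, 0, 0]
    - [0, 0, 0, 0, 0, 0]

```text
clock: 3.15
position: [0.5927, -0.21, 0.1425]
ee_rot: [-3.06, -0.228, -0.539]
force: [0.1, -0.1, -0.2]
width: 0.004
gripper_force: 0.0
```

Call:
step_arm:
  steps:
    - [0.7, 0.1, -1.9, 0, 0, 0]
    - [0, 0, 0, 0, 0, 0]

```text
clock: 3.32
position: [0.5934, -0.2099, 0.1406]
ee_rot: [-3.06, -0.228, -0.539]
force: [-0.0, 1.3, 0.1]
width: 0.008
gripper_force: 0.0
```

Run:
```python
from h import *
s,r=st();print(uyn(s["position"]))
w=cams.get_image("wrist")[120:400,150:430];sc=cams.get_image("scene")[170:310,130:270]
save("c1",np.hstack([cv2.resize(w,(400,400)),cv2.resize(sc,(400,400),interpolation=cv2.INTER_CUBIC)]))
```

```text
t 3.32 pos [ 0.5934 -0.2099  0.1406] F [-0.04  1.26  0.11] w 0.008
[[ 0.93   0.148  0.338]
 [ 0.139 -0.989  0.051]
 [ 0.342 -0.001 -0.94 ]]
[  16.7 -114.4   -2.3]
```

View pics/c1.png

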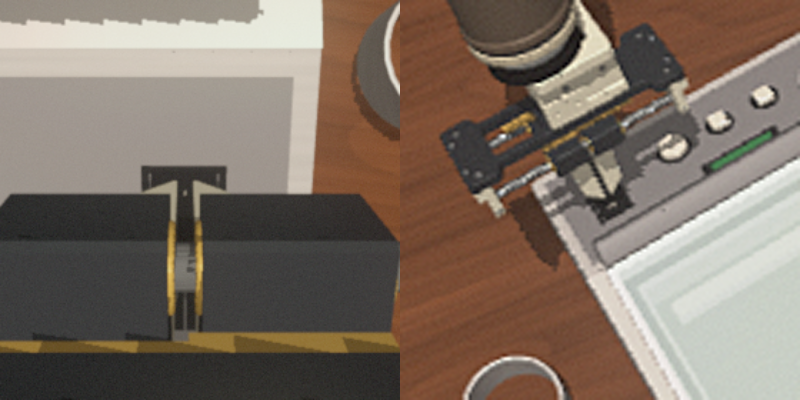

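The left wrist crop shows the fingertips just at the near part of the black rocker, with its far edge still visible. The right scene crop shows the tips on the rocker. I'll check where the TCP projects.

Run:
```python
from h import *
s,r=st();p=s["position"];c=cams.get_calibration("wrist");sc=cams.get_calibration("scene")
tr=lambda a:((a[0]-150)/.7,(a[1]-120)/.7)
ts=lambda a:(400+(a[0]-130)*400/140,(a[1]-170)*400/140)
for d in(-.0095,0,.0095):print(d,np.round(tr(proj(c,p+d*r[:,0])),0),np.round(ts(proj(sc,p+d*r[:,0])),0))
for u,h in((2-18,0),(2,4),(15,9),(15,4),(20,0)):
    q=m+.001*u*u_-.1146*py+.001*h*n_;print(u,h,np.round(tr(proj(c,q)),0),np.round(ts(proj(sc,q)),0))
```

```text
t 3.42 pos [ 0.5934 -0.2099  0.1408] F [-0.01 -1.15  0.19] w 0.005
[[ 0.929  0.148  0.338]
 [ 0.139 -0.989  0.051]
 [ 0.342 -0.    -0.94 ]]
-0.0095 [185. 193.] [611. 208.]
0 [185. 170.] [615. 215.]
0.0095 [185. 147.] [619. 222.]
-16 0 [185. 249.] [599. 191.]
2 4 [185. 212.] [606. 200.]
15 9 [185. 185.] [610. 206.]
15 4 [185. 180.] [612. 209.]
20 0 [185. 164.] [616. 216.]
```

Call:
step_arm:
  steps:
    - [0.7, 0.1, -1.9, 0, 0, 0]
    - [0, 0, 0, 0, 0, 0]

```text
clock: 3.58
position: [0.5941, -0.2098, 0.1388]
ee_rot: [-3.06, -0.228, -0.539]
force: [0.6, -0.4, -0.6]
width: 0.011
gripper_force: 0.0
```

Call:
step_arm:
  steps:
    - [0.5, 0.1, -1.4, 0, 0, 0]
    - [0, 0, 0, 0, 0, 0]

```text
clock: 3.75
position: [0.5946, -0.2097, 0.1374]
ee_rot: [-3.06, -0.228, -0.539]
force: [1.2, 0.3, 0.0]
width: 0.004
gripper_force: 0.0
```

Call:
step_arm:
  steps:
    - [0.5, 0.1, -1.4, 0, 0, 0]
    - [0, 0, 0, 0, 0, 0]

```text
clock: 3.92
position: [0.5951, -0.2096, 0.136]
ee_rot: [-3.06, -0.228, -0.539]
force: [0.2, 1.1, 0.2]
width: 0.008
gripper_force: 0.0
```

Call:
step_arm:
  steps:
    - [0.5, 0.1, -1.4, 0, 0, 0]
    - [0, 0, 0, 0, 0, 0]

```text
clock: 4.08
position: [0.5956, -0.2095, 0.1346]
ee_rot: [-3.06, -0.228, -0.539]
force: [0.2, 0.6, 0.2]
width: 0.007
gripper_force: 0.0
```

Call:
step_arm:
  steps:
    - [0.5, 0.1, -1.4, 0, 0, 0]
    - [0, 0, 0, 0, 0, 0]

```text
clock: 4.25
position: [0.5961, -0.2094, 0.1332]
ee_rot: [-3.06, -0.228, -0.539]
force: [-0.8, -0.0, -0.1]
width: 0.006
gripper_force: 0.0
```

Run:
```python
from h import *
s,r=st();p=s["position"];print(uyn(p),s["joint_efforts"].round(2))
c=cams.get_calibration("wrist");t=cams.get_calibration("top");print(proj(c,p),proj(t,p),proj(cams.get_calibration("scene"),p))
w=cams.get_image("wrist")[210:280,245:315];sc=cams.get_image("scene")[210:280,170:240]
save("c2",np.hstack([cv2.resize(w,(400,400),interpolation=cv2.INTER_CUBIC),cv2.resize(sc,(400,400),interpolation=cv2.INTER_CUBIC)]))
```

```text
t 4.25 pos [ 0.5961 -0.2094  0.1332] F [-0.79 -0.05 -0.06] w 0.006
[[ 0.929  0.148  0.338]
 [ 0.139 -0.989  0.051]
 [ 0.342 -0.    -0.94 ]]
[  16.8 -114.3  -10.2] [ 1.000e-02 -5.674e+01 -2.640e+00 -2.855e+01 -6.800e-01 -1.880e+00
 -2.000e-02]
(np.float64(279.2457497063816), np.float64(239.02467472893414)) (np.float64(376.70731597592453), np.float64(198.57210349840292)) (np.float64(206.2405129179855), np.float64(247.21218572368733))
```

View pics/c2.png

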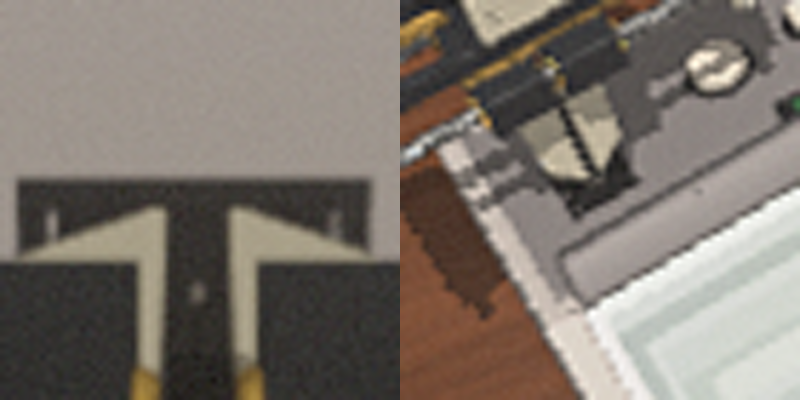

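The left crop shows the white finger wedges ending at about row 246 (wrist pixels), below the computed TCP at row 239, with a sliver of the white bar at (279,261) still seen through the finger gap. So the real tips end short of the nominal TCP. I'll work out by how much.

Run:
```python
from h import *
s,r=st();p=s["position"];c=cams.get_calibration("wrist");sc=cams.get_calibration("scene")
for k in(0,.01,.015,.02,.025):
  for d in(-.0095,0,.0095):
    q=p-k*r[:,2]+d*r[:,0];print(k,d,np.round(proj(c,q),1),np.round(proj(sc,q),1))
for h in (0,.005,.009):print(h,np.round(proj(c,m+.011*u_-.1136*py+(h-.003)*n_),1))
M=np.array(c["world_to_cam"]);print("cam pos tool",(r.T@(-M[:3,:3].T@M[:3,3]-p)).round(4))
```

```text
t 4.35 pos [ 0.5961 -0.2094  0.1333] F [-0.04  0.35  0.24] w 0.004
[[ 0.929  0.148  0.338]
 [ 0.139 -0.989  0.051]
 [ 0.342 -0.    -0.94 ]]
0 -0.0095 [279.2 254.9] [204.7 244.9]
0 0 [279.2 239. ] [206.2 247.2]
0 0.0095 [279.2 222.7] [207.8 249.6]
0.01 -0.0095 [279.2 262.1] [203.5 242.4]
0.01 0 [279.2 245.5] [205.  244.7]
0.01 0.0095 [279.2 228.5] [206.6 247.1]
0.015 -0.0095 [279.2 266. ] [202.9 241.1]
0.015 0 [279.2 249. ] [204.4 243.5]
0.015 0.0095 [279.2 231.6] [205.9 245.8]
0.02 -0.0095 [279.2 270. ] [202.2 239.9]
0.02 0 [279.2 252.7] [203.8 242.2]
0.02 0.0095 [279.2 234.9] [205.3 244.6]
0.025 -0.0095 [279.2 274.3] [201.6 238.6]
0.025 0 [279.2 256.6] [203.1 241. ]
0.025 0.0095 [279.2 238.4] [204.7 243.3]
0 [277.8 253.7]
0.005 [277.8 257.3]
0.009 [277.8 260.4]
cam pos tool [ 0.0724 -0.     -0.1969]
```

Call:
step_arm:
  steps:
    - [0.7, 0.1, -1.9, 0, 0, 0]
    - [0, 0, 0, 0, 0, 0]

```text
clock: 4.52
position: [0.5968, -0.2093, 0.1313]
ee_rot: [-3.06, -0.228, -0.539]
force: [-0.2, 0.1, 0.4]
width: 0.005
gripper_force: 0.0
```

Call:
step_arm:
  steps:
    - [0.7, 0.1, -1.9, 0, 0, 0]
    - [0, 0, 0, 0, 0, 0]

```text
clock: 4.68
position: [0.5975, -0.2092, 0.1293]
ee_rot: [-3.06, -0.228, -0.539]
force: [0.4, -0.2, 0.1]
width: 0.004
gripper_force: 0.0
```

Call:
step_arm:
  steps:
    - [0.7, 0.1, -1.9, 0, 0, 0]
    - [0, 0, 0, 0, 0, 0]

```text
clock: 4.85
position: [0.5982, -0.2091, 0.1274]
ee_rot: [-3.06, -0.228, -0.539]
force: [0.4, -0.4, 0.0]
width: 0.005
gripper_force: 0.0
```

Call:
step_arm:
  steps:
    - [0.7, 0.1, -1.9, 0, 0, 0]
    - [0, 0, 0, 0, 0, 0]

```text
clock: 5.02
position: [0.5989, -0.209, 0.1255]
ee_rot: [-3.06, -0.228, -0.539]
force: [0.4, 0.4, 0.3]
width: 0.004
gripper_force: 0.0
```

Call:
step_arm:
  steps:
    - [0.7, 0.1, -1.9, 0, 0, 0]
    - [0, 0, 0, 0, 0, 0]

```text
clock: 5.18
position: [0.5996, -0.2089, 0.1236]
ee_rot: [-3.06, -0.228, -0.539]
force: [-0.0, -0.8, -0.1]
width: 0.006
gripper_force: 0.0
```

Call:
step_arm:
  steps:
    - [0.7, 0.1, -1.9, 0, 0, 0]
    - [0, 0, 0, 0, 0, 0]

```text
clock: 5.35
position: [0.6003, -0.2088, 0.1217]
ee_rot: [-3.06, -0.228, -0.539]
force: [-0.1, 1.3, -0.4]
width: 0.007
gripper_force: 0.0
```

Run:
```python
from h import *
s,r=st();p=s["position"];print(uyn(p));c=cams.get_calibration("wrist")
i=cams.get_image("wrist");save("w3",i);g=cv2.cvtColor(i,cv2.COLOR_RGB2GRAY)
for y in range(226,284,2):print(y,g[y,262:298:2].tolist())
for u,h in((20,0),(2-18,0),(11,9),(11,4)):print(u,h,np.round(proj(c,m+u*.001*u_-.1146*py+(h*.001-.003)*n_),1))
```

```text
t 5.35 pos [ 0.6003 -0.2088  0.1217] F [-0.13  1.29 -0.36] w 0.007
[[ 0.929  0.148  0.338]
 [ 0.139 -0.989  0.051]
 [ 0.342 -0.    -0.94 ]]
[  16.9 -114.3  -22.4]
226 [150, 149, 149, 149, 147, 149, 149, 147, 148, 150, 149, 149, 150, 148, 148, 150, 151, 150]
228 [148, 148, 148, 149, 148, 147, 148, 151, 150, 148, 151, 150, 149, 148, 149, 149, 146, 148]
230 [150, 149, 147, 151, 151, 149, 148, 149, 151, 148, 150, 147, 146, 151, 151, 151, 149, 150]
232 [147, 149, 146, 149, 153, 150, 149, 147, 149, 150, 147, 149, 148, 148, 150, 145, 150, 148]
234 [148, 147, 149, 146, 147, 148, 149, 148, 147, 149, 149, 147, 148, 148, 146, 151, 150, 150]
236 [149, 149, 146, 148, 147, 149, 147, 148, 148, 149, 149, 151, 150, 151, 147, 150, 146, 146]
238 [149, 148, 148, 146, 149, 152, 148, 148, 146, 145, 150, 148, 149, 146, 145, 147, 149, 145]
240 [149, 149, 147, 147, 146, 147, 148, 149, 147, 149, 147, 150, 147, 148, 148, 149, 149, 148]
242 [147, 149, 149, 147, 148, 147, 148, 147, 148, 151, 148, 151, 148, 148, 148, 149, 148, 147]
244 [147, 148, 148, 143, 145, 147, 148, 148, 149, 149, 147, 149, 147, 149, 146, 14
[... 976 characters left out ...]
 158, 141, 46, 41, 52, 44, 46, 51, 133, 155, 57, 45, 50, 44]
270 [52, 53, 50, 55, 157, 139, 42, 44, 71, 78, 45, 49, 133, 158, 58, 55, 51, 51]
272 [47, 49, 52, 53, 157, 138, 42, 40, 63, 78, 48, 48, 119, 147, 56, 50, 46, 52]
274 [51, 52, 46, 60, 122, 127, 43, 41, 39, 48, 40, 40, 87, 97, 67, 49, 53, 45]
276 [48, 43, 48, 90, 109, 89, 42, 31, 36, 39, 38, 35, 66, 104, 99, 51, 42, 52]
278 [45, 49, 50, 97, 123, 94, 46, 36, 43, 30, 33, 35, 63, 121, 106, 39, 52, 53]
280 [48, 45, 46, 106, 135, 83, 43, 34, 35, 31, 39, 40, 67, 128, 122, 50, 50, 47]
282 [44, 46, 50, 115, 140, 102, 43, 37, 32, 37, 37, 37, 73, 134, 126, 47, 47, 52]
20 0 [279.7 246.5]
-16 0 [279.8 310.2]
11 9 [279.8 270.6]
11 4 [279.8 266.3]
```

Call:
step_arm:
  steps:
    - [0.5, 0.1, -1.4, 0, 0, 0]
    - [0, 0, 0, 0, 0, 0]

```text
clock: 5.57
position: [0.6008, -0.2087, 0.1204]
ee_rot: [-3.06, -0.228, -0.539]
force: [0.1, -0.4, -0.1]
width: 0.009
gripper_force: 0.0
```

Call:
step_arm:
  steps:
    - [0.5, 0.1, -1.4, 0, 0, 0]
    - [0, 0, 0, 0, 0, 0]

```text
clock: 5.73
position: [0.6013, -0.2086, 0.119]
ee_rot: [-3.06, -0.228, -0.539]
force: [0.7, -0.1, -1.2]
width: 0.008
gripper_force: 0.0
```

Call:
step_arm:
  steps:
    - [0.5, 0.1, -1.4, 0, 0, 0]
    - [0, 0, 0, 0, 0, 0]

```text
clock: 5.9
position: [0.6018, -0.2085, 0.1176]
ee_rot: [-3.06, -0.228, -0.539]
force: [-0.2, 0.2, 0.2]
width: 0.008
gripper_force: 0.0
```

Call:
step_arm:
  steps:
    - [0.5, 0.1, -1.4, 0, 0, 0]
    - [0, 0, 0, 0, 0, 0]

```text
clock: 6.07
position: [0.6023, -0.2084, 0.1162]
ee_rot: [-3.06, -0.228, -0.539]
force: [0.7, -0.3, -0.1]
width: 0.003
gripper_force: 0.0
```

Run:
```python
from h import *
s,r=st();p=s["position"];print(uyn(p));c=cams.get_calibration("wrist")
i=cams.get_image("wrist");g=cv2.cvtColor(i,cv2.COLOR_RGB2GRAY)
sc=cams.get_image("scene")
save("c4",np.hstack([cv2.resize(i[230:300,245:315],(400,400),interpolation=cv2.INTER_CUBIC),cv2.resize(sc[205:275,170:240],(400,400),interpolation=cv2.INTER_CUBIC)]))
for u,h in((20,0),(2-18,0),(11,9),(11,4)):print(u,h,np.round(proj(c,m+u*.001*u_-.1146*py+(h*.001-.003)*n_),1))
```

```text
t 6.07 pos [ 0.6023 -0.2084  0.1162] F [ 0.68 -0.31 -0.12] w 0.003
[[ 0.929  0.148  0.338]
 [ 0.139 -0.989  0.051]
 [ 0.342 -0.    -0.94 ]]
[  16.9 -114.3  -28.3]
20 0 [279.9 251. ]
-16 0 [280.  316.3]
11 9 [280.  275.9]
11 4 [279.9 271.4]
```

View pics/c4.png

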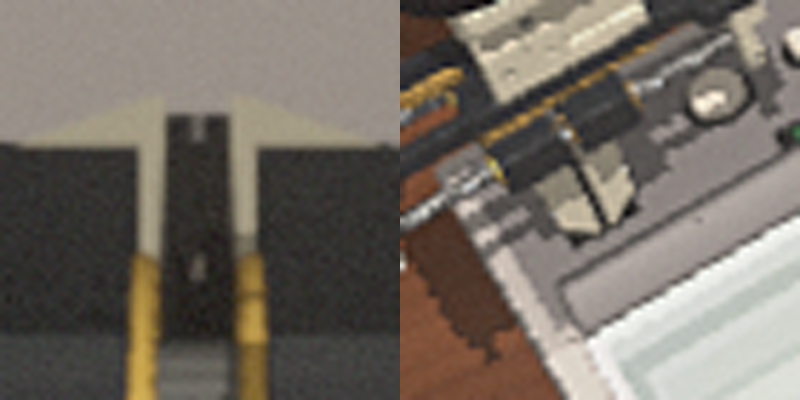

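The left crop shows the pad edge at row 250 and the bar still raised at row 277. The right crop shows the tips over the rocker but not yet pressing, so I'll keep descending.

Call:
step_arm:
  steps:
    - [0.5, 0.1, -1.4, 0, 0, 0]
    - [0, 0, 0, 0, 0, 0]

```text
clock: 6.33
position: [0.603, -0.2084, 0.115]
ee_rot: [-3.06, -0.228, -0.54]
force: [0.0, 0.1, 1.2]
width: 0.001
gripper_force: 0.6
```

Call:
step_arm:
  steps:
    - [0.5, 0.1, -1.4, 0, 0, 0]
    - [0, 0, 0, 0, 0, 0]

```text
clock: 6.5
position: [0.604, -0.2083, 0.1141]
ee_rot: [-3.06, -0.228, -0.541]
force: [-0.1, 0.6, 3.7]
width: 0.005
gripper_force: 1.3
```

Call:
step_arm:
  steps:
    - [0.5, 0.1, -1.4, 0, 0, 0]
    - [0, 0, 0, 0, 0, 0]

```text
clock: 6.67
position: [0.6047, -0.2082, 0.1127]
ee_rot: [-3.06, -0.228, -0.542]
force: [1.1, 0.2, 4.2]
width: 0.006
gripper_force: 1.6
```

Call:
step_arm:
  steps:
    - [0.5, 0.1, -1.4, 0, 0, 0]
    - [0, 0, 0, 0, 0, 0]

```text
clock: 6.83
position: [0.6046, -0.2081, 0.1109]
ee_rot: [-3.06, -0.228, -0.54]
force: [0.0, 0.7, 3.3]
width: 0.007
gripper_force: 1.5
```

Call:
step_arm:
  steps:
    - [0.5, 0.1, -1.4, 0, 0, 0]
    - [0, 0, 0, 0, 0, 0]

```text
clock: 7.0
position: [0.6049, -0.2081, 0.1101]
ee_rot: [-3.06, -0.228, -0.54]
force: [-3.5, 0.6, 11.8]
width: 0.006
gripper_force: 6.0
```

Call:
step_arm:
  steps:
    - [0.5, 0.1, -1.4, 0, 0, 0]
    - [0, 0, 0, 0, 0, 0]

```text
clock: 7.17
position: [0.6051, -0.2082, 0.1098]
ee_rot: [-3.061, -0.228, -0.541]
force: [-13.2, 1.9, 26.3]
width: 0.001
gripper_force: 14.2
```

Call:
step_arm:
  steps:
    - [-3.4, -0.5, 9.4, 0, 0, 0]
    - [-3.4, -0.5, 9.4, 0, 0, 0]
    - [-3.4, -0.5, 9.4, 0, 0, 0]
    - [-20.5, 33.8, -5.5, 0, 0, 0]
    - [-20.5, 33.9, -5.6, 0, 0, 0]
    - [0, 0, 0, 0, 0, 0]
    - [0, 0, 0, 0, 0, 0]

```text
clock: 7.75
position: [0.5522, -0.1395, 0.1248]
ee_rot: [-3.059, -0.232, -0.536]
force: [0.9, -1.1, 0.4]
width: 0.006
gripper_force: 0.0
```

Run:
```python
from h import *
s,r=st();p=s["position"];print(uyn(p));c=cams.get_calibration("wrist")
i=cams.get_image("wrist");sc=cams.get_image("scene");tp=cams.get_image("top")
rz=lambda a:cv2.resize(a,(400,400),interpolation=cv2.INTER_CUBIC)
save("c5",np.hstack([rz(i[180:320,240:380]),rz(sc[195:265,170:240])]))
q=lambda u,y,h:np.round(proj(c,m+u*.001*u_+y*.001*py+(h*.001-.003)*n_),1)
print("pump",q(-15.5,-41.2,8),"bar on",q(11,-114.6,4),"off",q(11,-114.6,9))
```

```text
t 7.75 pos [ 0.5522 -0.1395  0.1248] F [ 0.89 -1.13  0.37] w 0.006
[[ 0.93   0.151  0.336]
 [ 0.142 -0.989  0.052]
 [ 0.34  -0.001 -0.94 ]]
[-17.1 -38.7  -6.8]
pump [284.1 244. ] bar on [426.9 193.1] off [430.6 195.4]
```

View pics/c5.png

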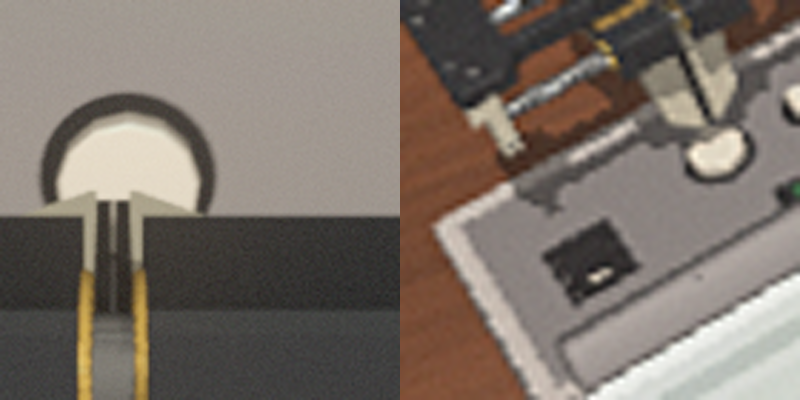

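The left crop shows the pump key centred about 5 px right of the tips (284.8 against 279.2), so I'll shift about 2.5 mm. The right crop shows the rocker's bar end down, so it's on.

Call:
step_arm:
  steps:
    - [1.9, -2.3, 0.5, 0, 0, 0]
    - [3.4, 0.5, -9.4, 0, 0, 0]
    - [3.4, 0.5, -9.4, 0, 0, 0]
    - [0, 0, 0, 0, 0, 0]
    - [0, 0, 0, 0, 0, 0]

```text
clock: 8.32
position: [0.5623, -0.1427, 0.1054]
ee_rot: [-3.06, -0.228, -0.536]
force: [0.1, 0.1, -0.0]
width: 0.002
gripper_force: 0.0
```

Call:
step_arm:
  steps:
    - [0.5, 0.1, -1.4, 0, 0, 0]
    - [0.5, 0.1, -1.4, 0, 0, 0]
    - [0, 0, 0, 0, 0, 0]

```text
clock: 8.57
position: [0.5639, -0.1427, 0.1039]
ee_rot: [-3.06, -0.228, -0.539]
force: [0.2, 0.4, 0.4]
width: 0.003
gripper_force: 0.0
```

Call:
step_arm:
  steps:
    - [0.5, 0.1, -1.4, 0, 0, 0]
    - [0, 0, 0, 0, 0, 0]

```text
clock: 8.73
position: [0.5644, -0.1427, 0.1028]
ee_rot: [-3.06, -0.228, -0.54]
force: [-2.0, 0.2, 2.0]
width: 0.002
gripper_force: 1.3
```

Call:
step_arm:
  steps:
    - [0.5, 0.1, -1.4, 0, 0, 0]
    - [0, 0, 0, 0, 0, 0]

```text
clock: 8.9
position: [0.565, -0.1426, 0.1013]
ee_rot: [-3.06, -0.228, -0.54]
force: [-2.6, -0.7, 3.4]
width: 0.009
gripper_force: 1.8
```

Call:
step_arm:
  steps:
    - [0.5, 0.1, -1.4, 0, 0, 0]
    - [0, 0, 0, 0, 0, 0]

```text
clock: 9.07
position: [0.5654, -0.1425, 0.0999]
ee_rot: [-3.06, -0.228, -0.54]
force: [-2.1, -0.0, 4.0]
width: 0.002
gripper_force: 2.2
```

Call:
step_arm:
  steps:
    - [0.5, 0.1, -1.4, 0, 0, 0]
    - [0, 0, 0, 0, 0, 0]

```text
clock: 9.23
position: [0.5657, -0.1426, 0.0996]
ee_rot: [-3.06, -0.228, -0.54]
force: [-13.2, 1.4, 21.8]
width: 0.007
gripper_force: 12.2
```

Call:
step_arm:
  steps:
    - [-1.7, -0.3, 4.7, 0, 0, 0]
    - [-3.4, -0.5, 9.4, 0, 0, 0]
    - [-3.4, -0.5, 9.4, 0, 0, 0]
    - [-3.4, -0.5, 9.4, 0, 0, 0]
    - [-3.4, -0.5, 9.4, 0, 0, 0]
    - [-3.4, -0.5, 9.4, 0, 0, 0]
    - [-1.7, -0.3, 4.7, 0, 0, 0]
    - [0, 0, 33, 0, 0, 0]
    - [0, 0, 33, 0, 0, 0]
    - [0, 0, 33, 0, 0, 0]
    - [0, 0, 33, 0, 0, 0]
    - [0, 0, 33, 0, 0, 0]
    - [0, 0, 0, -0.0172, 0.115, 0]
    - [0, 0, 0, -0.0172, 0.115, 0]
    - [0, 0, 0, -0.0172, 0.115, 0]
    - [0, 0, 0, 0, 0, 0]
    - [0, 0, 0, 0, 0, 0]

```text
clock: 10.65
position: [0.5466, -0.1444, 0.3183]
ee_rot: [-3.131, -0.237, 0.002]
force: [-0.4, 0.5, -0.3]
width: 0.007
gripper_force: 0.0
```

Run:
```python
from h import *
import pickle
s,r=st();C={n:cams.get_calibration(n) for n in("wrist","scene","top")}
I={n:cams.get_image(n) for n in C}
q=np.array([.6707,-.0820,.3145])
for n in C:print(n,np.round(proj(C[n],q),1))
c=C["wrist"]
for k in(.0,.02,.035):print(k,np.round(proj(C["scene"],s["position"]-k*r[:,2]),1))
save("c6",np.vstack([np.hstack([cv2.resize(I["wrist"],(400,300)),cv2.resize(I["top"][60:240,200:440],(400,300))]),np.hstack([cv2.resize(I["scene"][130:310,130:370],(400,300)),np.zeros((300,400,3),np.uint8)])]))
```

```text
t 10.65 pos [ 0.5466 -0.1444  0.3183] F [-0.36  0.46 -0.31] w 0.007
[[ 0.989  0.15  -0.001]
 [ 0.15  -0.989  0.002]
 [-0.001 -0.002 -1.   ]]
wrist [187.6 -27.5]
scene [261.7 223.4]
top [332.5 146.8]
0.0 [213.8 186.6]
0.02 [212.6 182.2]
0.035 [211.6 178.9]
```

View pics/c6.png

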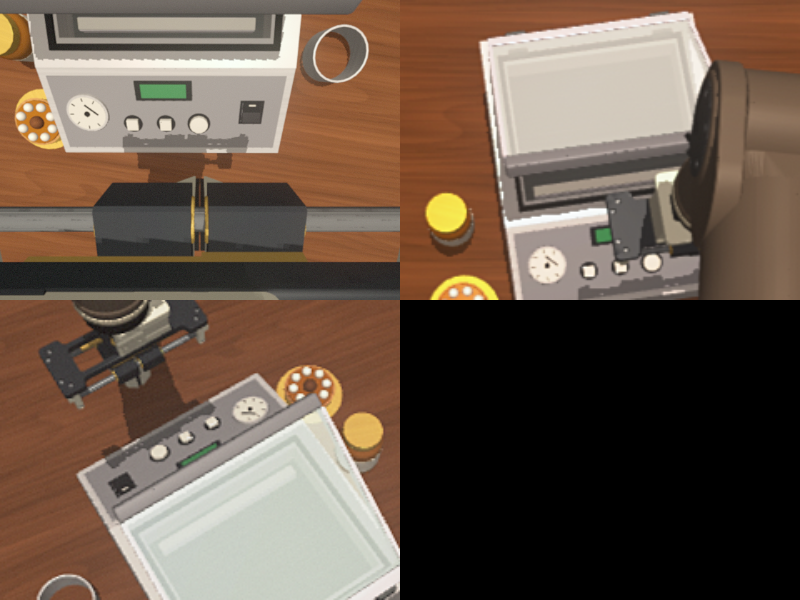

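The top-left view shows the rocker and keys free. The top-right and bottom-left views show the lid open and the tips clear in front of the strip. Next I move above the middle of the strip.

Call:
step_arm:
  steps:
    - [31, 15.6, 0, 0, 0, 0]
    - [31, 15.6, 0, 0, 0, 0]
    - [31, 15.6, 0, 0, 0, 0]
    - [31, 15.6, 0, 0, 0, 0]
    - [0, 0, -10, 0, 0, 0]
    - [0, 0, -10, 0, 0, 0]
    - [0, 0, 0, 0, 0, 0]

```text
clock: 11.38
position: [0.6676, -0.0842, 0.2981]
ee_rot: [3.133, 0.232, -0.004]
force: [-0.5, -1.2, -0.4]
width: 0.002
gripper_force: 0.0
```

Call:
step_arm:
  steps:
    - [0, 0, -4, 0, 0, 0]
    - [0, 0, -4, 0, 0, 0]
    - [0, 0, 0, 0, 0, 0]

```text
clock: 11.63
position: [0.6685, -0.0842, 0.292]
ee_rot: [3.133, 0.231, 0.0]
force: [0.0, 0.1, -1.5]
width: 0.006
gripper_force: 0.0
```

Call:
step_arm:
  steps:
    - [0, 0, -4, 0, 0, 0]
    - [0, 0, 0, 0, 0, 0]

```text
clock: 11.8
position: [0.669, -0.0834, 0.2876]
ee_rot: [-3.133, -0.232, 0.0]
force: [0.8, 0.4, -0.2]
width: 0.005
gripper_force: 0.0
```

Call:
step_arm:
  steps:
    - [0, 0, -4, 0, 0, 0]
    - [0, 0, 0, 0, 0, 0]

```text
clock: 11.97
position: [0.6693, -0.0832, 0.2833]
ee_rot: [-3.133, -0.233, 0.001]
force: [-0.5, -0.0, 0.2]
width: 0.004
gripper_force: 0.2
```

Call:
step_arm:
  steps:
    - [-2.9, -0.4, -5, 0, 0, 0]
    - [-2.9, -0.4, -5, 0, 0, 0]
    - [0, 0, 0, 0, 0, 0]

```text
clock: 12.22
position: [0.6626, -0.0841, 0.2727]
ee_rot: [-3.133, -0.233, 0.003]
force: [-0.7, 0.6, -0.2]
width: 0.01
gripper_force: 0.0
```

Call:
step_arm:
  steps:
    - [-2.9, -0.4, -5, 0, 0, 0]
    - [-2.9, -0.4, -5, 0, 0, 0]
    - [0, 0, 0, 0, 0, 0]

```text
clock: 12.47
position: [0.6569, -0.0849, 0.2627]
ee_rot: [-3.133, -0.233, 0.002]
force: [0.2, -0.6, 0.7]
width: 0.003
gripper_force: 0.1
```

Run:
```python
from h import *
s,r=st();p=s["position"];c=cams.get_calibration("wrist");i=cams.get_image("wrist");save("w7",i);g=cv2.cvtColor(i,cv2.COLOR_RGB2GRAY).astype(int)
H=np.array([.8937,-.0483,.165])
def lid(a,f,t,y):return H+(-f*np.cos(a)+t*np.sin(a))*px+y*py+np.array([0,0,f*np.sin(a)+t*np.cos(a)])
for x in(60,150,440,500):print(x,[int(v) for v in g[0:260:4,x]])
for a in(.5,.45,.4):
  print(a,[np.round(proj(c,lid(a,f,t,y)),0).tolist() for y in(.1,-.1) for f,t in((.280,0),(.280,.022),(.258,.022))])
print("TCP",np.round(proj(c,p),1),"tip35",np.round(proj(c,p-.0355*r[:,2]),1))
sc=cv2.cvtColor(cams.get_image("scene"),cv2.COLOR_RGB2GRAY).astype(int);s0=cv2.imread("pics/scene0.png",0).astype(int)
d=abs(sc-s0);print("scene diff far lid",d[230:330,290:360].mean(),"left strip end",d[185:205,300:325].mean())
```

```text
t 12.47 pos [ 0.6569 -0.0849  0.2627] F [ 0.23 -0.62  0.66] w 0.003
[[ 0.989  0.148 -0.001]
 [ 0.148 -0.989  0.   ]
 [-0.001 -0.    -1.   ]]
60 [190, 188, 189, 188, 189, 187, 188, 206, 206, 206, 206, 206, 207, 207, 205, 207, 205, 206, 206, 205, 206, 201, 193, 187, 182, 183, 186, 184, 183, 182, 185, 184, 192, 193, 190, 145, 145, 151, 156, 157, 157, 156, 156, 156, 154, 156, 153, 145, 158, 185, 184, 186, 186, 188, 184, 186, 184, 205, 204, 192, 101, 127, 138, 137, 122]
150 [178, 180, 178, 180, 179, 180, 179, 181, 179, 180, 181, 181, 179, 183, 179, 181, 180, 180, 181, 180, 183, 182, 181, 181, 182, 182, 181, 181, 180, 181, 180, 183, 182, 180, 182, 184, 182, 182, 181, 181, 195, 198, 197, 196, 197, 183, 182, 188, 188, 186, 194, 194, 175, 175, 176, 193, 193, 195, 192, 181, 76, 126, 127, 87, 87]
440 [180, 179, 179, 183, 182, 182, 181, 182, 182, 181, 179, 180, 183, 181, 183, 181, 182, 183, 181, 184, 181, 182, 183, 183, 183, 182, 183, 184, 183, 184, 185, 183, 184, 185, 182, 185, 183, 185, 183, 186, 187, 189, 191, 194, 194, 193, 194, 192, 194, 195, 191, 187, 174, 176, 175, 192, 192, 192, 192, 180, 89, 92, 95, 94, 94]
500 [204, 206, 205, 206, 205, 207, 207, 207, 207, 209, 207, 207, 204, 200, 195, 184, 185, 182, 183, 184, 183, 183, 184, 182, 183, 185, 185, 186, 183, 183, 186, 184, 184, 186, 186, 189, 188, 186, 185, 207, 187, 185, 185, 185, 186, 184, 184, 185, 187, 184, 183, 186, 188, 190, 206, 182, 186, 187, 184, 170, 118, 134, 139, 140, 140]
0.5 [[63.0, 279.0], [33.0, 277.0], [41.0, 224.0], [492.0, 279.0], [522.0, 276.0], [514.0, 223.0]]
0.45 [[79.0, 280.0], [53.0, 280.0], [58.0, 231.0], [477.0, 279.0], [502.0, 280.0], [497.0, 230.0]]
0.4 [[93.0, 279.0], [70.0, 282.0], [73.0, 236.0], [463.0, 278.0], [486.0, 281.0], [482.0, 235.0]]
TCP [279.3 239.4] tip35 [279.4 266. ]
scene diff far lid 7.281571428571429 left strip end 28.78
```

The strip's back edge sits at row ~238 in the wrist image. That fits an opening angle near 0.4 rad, so the lid is already following the tips. I'll continue along the arc.

Call:
step_arm:
  steps:
    - [-2.2, -0.3, -5, 0, 0, 0]
    - [-2.2, -0.3, -5, 0, 0, 0]
    - [-2.2, -0.3, -5, 0, 0, 0]
    - [-2.2, -0.3, -5, 0, 0, 0]
    - [-1.9, -0.3, -5, 0, 0, 0]
    - [-1.9, -0.3, -5, 0, 0, 0]
    - [-1.9, -0.3, -5, 0, 0, 0]
    - [-1.9, -0.3, -5, 0, 0, 0]
    - [0, 0, 0, 0, 0, 0]

```text
clock: 13.32
position: [0.6405, -0.0872, 0.2226]
ee_rot: [-3.132, -0.233, 0.003]
force: [-1.2, -0.0, 0.8]
width: 0.005
gripper_force: 0.4
```

Call:
step_arm:
  steps:
    - [-1.5, -0.2, -5, 0, 0, 0]
    - [-1.5, -0.2, -5, 0, 0, 0]
    - [-1.5, -0.2, -5, 0, 0, 0]
    - [-1.5, -0.2, -5, 0, 0, 0]
    - [-1.0, -0.2, -5, 0, 0, 0]
    - [-1.0, -0.2, -5, 0, 0, 0]
    - [-1.0, -0.2, -5, 0, 0, 0]
    - [0, 0, 0, 0, 0, 0]

```text
clock: 13.98
position: [0.632, -0.0885, 0.1881]
ee_rot: [-3.133, -0.233, 0.001]
force: [-1.2, -0.7, 1.0]
width: 0.003
gripper_force: 0.5
```

Call:
step_arm:
  steps:
    - [-0.8, -0.1, -4, 0, 0, 0]
    - [-0.8, -0.1, -4, 0, 0, 0]
    - [0, 0, 0, 0, 0, 0]

```text
clock: 14.23
position: [0.6311, -0.0887, 0.1807]
ee_rot: [-3.133, -0.233, -0.001]
force: [-1.8, -0.5, 2.1]
width: 0.003
gripper_force: 0.9
```

Call:
step_arm:
  steps:
    - [-0.6, -0.1, -5, 0, 0, 0]
    - [-0.6, -0.1, -5, 0, 0, 0]
    - [-0.4, -0.1, -5, 0, 0, 0]
    - [0, 0, 0, 0, 0, 0]

```text
clock: 14.57
position: [0.6291, -0.089, 0.1654]
ee_rot: [-3.133, -0.233, 0.0]
force: [-1.5, -0.3, 2.4]
width: 0.007
gripper_force: 0.8
```

Call:
step_arm:
  steps:
    - [-0.4, -0.1, -4, 0, 0, 0]
    - [-0.3, 0, -4, 0, 0, 0]
    - [0, 0, 0, 0, 0, 0]

```text
clock: 14.82
position: [0.6286, -0.0891, 0.1577]
ee_rot: [-3.133, -0.233, -0.0]
force: [-1.6, 0.0, 3.2]
width: 0.006
gripper_force: 1.1
```

Call:
step_arm:
  steps:
    - [0, 0, -3, 0, 0, 0]
    - [0, 0, 0, 0, 0, 0]

```text
clock: 14.98
position: [0.6287, -0.0891, 0.155]
ee_rot: [-3.133, -0.233, -0.0]
force: [-1.9, -1.3, 3.2]
width: 0.005
gripper_force: 1.7
```

Call:
step_arm:
  steps:
    - [0, 0, -2, 0, 0, 0]
    - [0, 0, 0, 0, 0, 0]

```text
clock: 15.15
position: [0.6286, -0.0891, 0.1531]
ee_rot: [-3.133, -0.233, -0.0]
force: [-1.9, 0.1, 4.5]
width: 0.009
gripper_force: 2.2
```

Call:
step_arm:
  steps:
    - [0, 0, -2, 0, 0, 0]
    - [0, 0, 0, 0, 0, 0]

```text
clock: 15.32
position: [0.6285, -0.0892, 0.1512]
ee_rot: [-3.133, -0.233, -0.0]
force: [-4.1, -0.6, 4.0]
width: 0.004
gripper_force: 2.4
```

Call:
step_arm:
  steps:
    - [0, 0, -1.5, 0, 0, 0]
    - [0, 0, 0, 0, 0, 0]

```text
clock: 15.48
position: [0.6284, -0.0892, 0.1497]
ee_rot: [-3.133, -0.233, 0.0]
force: [-3.9, -0.8, 6.1]
width: 0.004
gripper_force: 2.6
```

Call:
step_arm:
  steps:
    - [0, 0, -1.5, 0, 0, 0]
    - [0, 0, 0, 0, 0, 0]

```text
clock: 15.65
position: [0.6284, -0.0892, 0.1483]
ee_rot: [-3.133, -0.233, 0.0]
force: [-4.7, -0.5, 6.2]
width: 0.003
gripper_force: 2.8
```

Call:
step_arm:
  steps:
    - [0, 0, -1, 0, 0, 0]
    - [0, 0, 0, 0, 0, 0]

```text
clock: 15.82
position: [0.6283, -0.0892, 0.1474]
ee_rot: [-3.133, -0.233, 0.0]
force: [-4.7, -0.5, 7.6]
width: 0.007
gripper_force: 3.5
```

Call:
step_arm:
  steps:
    - [0, 0, -1, 0, 0, 0]
    - [0, 0, 0, 0, 0, 0]

```text
clock: 15.98
position: [0.6283, -0.0892, 0.1466]
ee_rot: [-3.133, -0.233, 0.0]
force: [-5.9, -0.3, 9.3]
width: 0.007
gripper_force: 4.7
```

Call:
step_arm:
  steps:
    - [0, 0, -1, 0, 0, 0]
    - [0, 0, 0, 0, 0, 0]

```text
clock: 16.15
position: [0.6283, -0.0892, 0.146]
ee_rot: [3.133, 0.233, -0.0]
force: [-7.9, -1.2, 12.3]
width: 0.006
gripper_force: 6.1
```

Call:
step_arm:
  steps:
    - [0, 0, -1, 0, 0, 0]
    - [0, 0, 0, 0, 0, 0]
    - [0, 0, 0, 0, 0, 0]

```text
clock: 16.4
position: [0.6283, -0.0892, 0.1453]
ee_rot: [3.133, 0.233, 0.0]
force: [-8.2, -0.2, 15.0]
width: 0.007
gripper_force: 7.5
```

Call:
step_arm:
  steps:
    - [0, 0, -0.5, 0, 0, 0]
    - [0, 0, 0, 0, 0, 0]
    - [0, 0, 0, 0, 0, 0]
    - [0, 0, 0, 0, 0, 0]

```text
clock: 16.73
position: [0.6283, -0.0892, 0.1451]
ee_rot: [3.133, 0.233, 0.0]
force: [-8.8, -0.8, 16.4]
width: 0.002
gripper_force: 8.6
```

Call:
step_arm:
  steps:
    - [-1, -0.1, -1, 0, 0, 0]
    - [0, 0, 0, 0, 0, 0]
    - [0, 0, 0, 0, 0, 0]

```text
clock: 16.98
position: [0.6283, -0.0892, 0.1446]
ee_rot: [3.133, 0.233, 0.004]
force: [-7.4, -1.1, 18.2]
width: 0.005
gripper_force: 9.1
```

Call:
step_arm:
  steps:
    - [0, 0, -1, 0, 0, 0]
    - [0, 0, 0, 0, 0, 0]
    - [0, 0, 0, 0, 0, 0]

```text
clock: 17.23
position: [0.6283, -0.0892, 0.144]
ee_rot: [3.133, 0.233, 0.004]
force: [-8.1, -1.0, 21.0]
width: 0.003
gripper_force: 10.4
```

Run:
```python
from h import *
s,r=st();p=s["position"];print((p-[.8937,-.0483,.165])@px)
H=np.array([.8937,-.0483,.165])
def lid(a,f,t,y):return H+(-f*np.cos(a)+t*np.sin(a))*px+y*py+np.array([0,0,f*np.sin(a)+t*np.cos(a)])
for n in("wrist","scene","top"):
  c=cams.get_calibration(n);i=cams.get_image(n);save("e_"+n,i);g=cv2.GaussianBlur(cv2.cvtColor(i,cv2.COLOR_RGB2GRAY),(3,3),0).astype(float)
  for y in(-.10,-.06,.06,.10,.13):
    # profile along lid front-back direction, 0-level model; report strong edges as f in mm at shut top plane
    fs=np.arange(.235,.345,.001);pr=[proj(c,lid(0,f,.022,y)) for f in fs]
    v=cv2.remap(g.astype(np.float32),np.float32([[a for a,_ in pr]]),np.float32([[b for _,b in pr]]),1)[0]
    d=np.diff(v);k=[(round(fs[j]*1e3),int(d[j])) for j in range(1,len(d)-1) if abs(d[j])>4 and abs(d[j])>=abs(d[j-1]) and abs(d[j])>=abs(d[j+1])]
    print(n,y,k)
```

```text
t 17.23 pos [ 0.6283 -0.0892  0.144 ] F [-8.08 -0.95 21.03] w 0.003
[[ 0.989  0.148  0.003]
 [ 0.148 -0.989 -0.   ]
 [ 0.003  0.001 -1.   ]]
-0.2685322166701923
wrist -0.1 [(241, -10), (249, 11), (252, -8), (256, -48), (276, -50), (278, 14), (280, 10), (283, 6), (285, 4), (290, -10), (294, -32), (302, 16), (304, 16), (317, -53), (339, 9), (341, 7)]
wrist -0.06 [(241, -9), (249, 10), (252, -6), (256, -59), (266, -21), (276, 10), (304, -11), (309, 20), (317, -26), (340, 9)]
wrist 0.06 [(240, -12), (248, 9), (251, -7), (256, -69), (268, -31), (276, 11), (300, -11), (312, 22), (317, -30), (334, -4), (341, 33)]
wrist 0.1 [(240, -13), (248, 9), (251, -9), (256, -65), (258, 17), (261, 4), (276, -46), (279, 8), (282, 7), (291, -5), (294, 62), (312, -61), (317, -30), (328, -4), (337, 6), (341, 34)]
wrist 0.13 [(299, 45), (317, -35), (324, 4), (329, 4)]
scene -0.1 [(238, -5), (247, 4), (255, -15), (261, 4), (276, -4), (301, -8), (314, 4), (329, 5)]
scene -0.06 [(239, -4), (247, 4), (256, -23), (267, -5), (269, -6)]
scene 0.06 [(237, -4), (246, 4), (248, 4), (256, -21), (268, 11), (274, -11), (281, -4), (287, 13), (299, 17), (306, -22), (313, 5), (318, -10)]
scene 0.1 [(238, -4), (247, 4), (255, -14), (268, -9)]
scene 0.13 [(246, 4), (255, -13), (310, 6)]
top -0.1 []
top -0.06 []
top 0.06 [(286, 15), (294, -7)]
top 0.1 [(261, -14), (264, -7), (276, 7), (281, -13), (288, 11), (293, -7), (296, -5), (320, 6), (335, 16), (342, -11)]
top 0.13 [(255, -4), (261, -6), (266, 4), (282, -20), (288, 8), (326, 10), (332, 5), (335, 5), (342, -4)]
```

Call:
step_arm:
  steps:
    - [0, 0, -1, 0, 0, 0]
    - [0, 0, 0, 0, 0, 0]
    - [0, 0, 0, 0, 0, 0]
    - [0, 0, 0, 0, 0, 0]

```text
clock: 17.72
position: [0.6282, -0.0893, 0.1432]
ee_rot: [3.133, 0.233, 0.004]
force: [-10.5, -0.7, 23.1]
width: 0.008
gripper_force: 11.7
```

Call:
step_arm:
  steps:
    - [0, 0, -1, 0, 0, 0]
    - [0, 0, 0, 0, 0, 0]
    - [0, 0, 0, 0, 0, 0]
    - [0, 0, 0, 0, 0, 0]

```text
clock: 18.05
position: [0.6282, -0.0893, 0.1426]
ee_rot: [3.132, 0.233, 0.004]
force: [-11.2, -0.9, 25.7]
width: 0.005
gripper_force: 13.1
```

Run:
```python
from h import *
s,r=st();a=[cv2.cvtColor(cams.get_image("scene"),cv2.COLOR_RGB2GRAY).astype(np.float32) for _ in range(3)]
g=sum(a)/3;e=cv2.imread("pics/e_scene.png",0).astype(np.float32)
# lid patch shift since 21 N
for y0,y1,x0,x1 in((185,215,290,335),(190,300,240,350)):
    print(cv2.phaseCorrelate(e[y0:y1,x0:x1].copy(),g[y0:y1,x0:x1].copy()))
# triangulate lid strip ends: edges along strip back edge direction, scene
H=np.array([.8937,-.0483,.165]);c=cams.get_calibration("scene")
for t in(.012,.017,.022,.027,.032):
    P=lambda f,y:proj(c,H-f*px+y*py+[0,0,t])
    ys=np.arange(.13,.175,.0015);v=[np.mean([cv2.getRectSubPix(g,(1,1),P(f,y))[0,0] for f in(.262,.266,.27,.274)]) for y in ys]
    ys2=-ys;v2=[np.mean([cv2.getRectSubPix(g,(1,1),P(f,y))[0,0] for f in(.262,.266,.27,.274)]) for y in ys2]
    print(t,"L",ys[np.argmax(abs(np.diff(v)))].round(4),"R",ys2[np.argmax(abs(np.diff(v2)))].round(4))
```

```text
t 18.05 pos [ 0.6282 -0.0893  0.1426] F [-11.15  -0.85  25.73] w 0.005
[[ 0.989  0.148  0.003]
 [ 0.148 -0.989 -0.   ]
 [ 0.003  0.001 -1.   ]]
((0.5632064070741549, -0.04968239986964562), 1.0247216426001655)
((-0.030469275211331137, 0.05238086558230037), 1.0293816298908658)
0.012 L 0.154 R -0.1645
0.017 L 0.1525 R -0.1645
0.022 L 0.151 R -0.1645
0.027 L 0.1495 R -0.1645
0.032 L 0.148 R -0.1645
```

```bash
cat > ed.py <<'E'
from h import *
H=np.array([.8937,-.0483,.165])
def meas():
  s=observe();print("z",s["position"].round(4),s["force"].round(1))
  for n in("wrist","scene"):
    c=cams.get_calibration(n);g=sum(cams.get_image(n).astype(np.float32).mean(2) for _ in range(3))/3
    fs=np.arange(.245,.266,.0005);out=[]
    for y in np.r_[np.arange(-.11,-.05,.005),np.arange(.055,.115,.005)]:
      pr=np.float32([proj(c,H-f*px+y*py+[0,0,.022]) for f in fs])
      v=cv2.remap(g,pr[None,:,0].copy(),pr[None,:,1].copy(),cv2.INTER_CUBIC)[0];d=np.abs(np.diff(v));d[d<d.max()*.3]=0
      out.append((fs[:-1]+.00025)@d/d.sum()*1e3)
    print(n,"edge f mm",round(np.median(out),2),"+-",round(np.std(out),2))
E
python3 -c "from ed import *;meas()"
```

```text
z [ 0.6282 -0.0892  0.1426] [-10.    0.4  25.3]
wrist edge f mm 256.29 +- 0.52
scene edge f mm 256.31 +- 0.59
```

Call:
step_arm:
  steps:
    - [0, 0, -2, 0, 0, 0]
    - [0, 0, 0, 0, 0, 0]
    - [0, 0, 0, 0, 0, 0]
    - [0, 0, 0, 0, 0, 0]

```text
clock: 18.83
position: [0.6281, -0.0893, 0.1411]
ee_rot: [3.132, 0.233, 0.004]
force: [-12.6, -0.9, 30.7]
width: 0.005
gripper_force: 15.4
```

```bash
python3 -c "from ed import *;meas()"
```

```text
z [ 0.6281 -0.0893  0.1411] [-12.6  -0.9  30.7]
wrist edge f mm 255.96 +- 0.53
scene edge f mm 255.78 +- 0.64
```

Call:
step_arm:
  steps:
    - [0, 0, 3, 0, 0, 0]
    - [0, 0, 3, 0, 0, 0]
    - [0, 0, 0, 0, 0, 0]
    - [0, 0, 0, 0, 0, 0]

```text
clock: 19.47
position: [0.6283, -0.0892, 0.1456]
ee_rot: [3.133, 0.233, 0.004]
force: [-6.9, -0.5, 16.7]
width: 0.008
gripper_force: 8.5
```

```bash
python3 -c "from ed import *;meas()"
```

```text
z [ 0.6283 -0.0892  0.1456] [-6.9 -0.5 16.7]
wrist edge f mm 257.32 +- 0.34
scene edge f mm 257.13 +- 0.5
```

The lid meets its seal at about 9 N (TCP z ≈ 0.1466). Below that, only the stop gives, roughly linearly. I'll settle at a moderate push of about 22 N and check that it holds steady.

Call:
step_arm:
  steps:
    - [0, 0, -2, 0, 0, 0]
    - [0, 0, 0, 0, 0, 0]
    - [0, 0, 0, 0, 0, 0]
    - [0, 0, 0, 0, 0, 0]
    - [0, 0, 0, 0, 0, 0]
    - [0, 0, 0, 0, 0, 0]
    - [0, 0, 0, 0, 0, 0]
    - [0, 0, 0, 0, 0, 0]

```text
clock: 20.43
position: [0.6282, -0.0893, 0.1438]
ee_rot: [3.133, 0.233, 0.004]
force: [-8.2, -0.2, 19.7]
width: 0.002
gripper_force: 9.8
```

Run:
```python
from h import *
from cell import job
s,_=st()
if s["force"][2]>15: print(job.sign_off())
```

```text
t 20.43 pos [ 0.6282 -0.0893  0.1438] F [-8.21 -0.24 19.7 ] w 0.002
[[ 0.989  0.148  0.002]
 [ 0.148 -0.989 -0.   ]
 [ 0.002  0.001 -1.   ]]
the job is handed in; nothing more can be done
None
```

I handed the job in at 20.4 s with the rocker pressed on, the pump key pressed to its stop and released, and the lid held on its seal at about 20 N; the square keys, jar, cake ring and tart weren't touched, though "lid fully down" is inferred from the force and the tip height, as no angle reading was available.

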